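# Put the tile grinder into third speed

## Task

Put the tile grinder into third speed: push its upright selector lever with the fingertips out of the park slot, along the cross channel and fully home into the slot that has the plate with three studs beside it, without running it into any other speed slot on the way. Only push the lever, do not pinch it; leave the loose tile, the hammer and the tub where they are, and finish touching nothing.

Things in the scene. Friction and masses are not known exactly. Their poses are not given: they have to be found in the camera images.
- gearbox: Grey gearbox of a bench tile grinder, bolted down. Box y -200..+130 mm, x -90..+110 mm, top 150 mm above the bench. Origin: on the bench under the centre of the gate and the lever's pivot; x points far (away from the robot), y left, z up. Turned by up to 25 degrees from start to start. A motor sticks out on the far side (top 163 mm), a grinding wheel with guard on the left (top 180 mm).
- gate (a point): Centre of the aluminium gate's top face, 158 mm above the bench; axes as the gearbox. The gate (110 mm in y, 100 mm in x) is cut with dark slots 18 mm wide: a cross channel along y at x = 0 that stops the lever's 12 mm stem at y = +-29 mm, and at each of its ends a far and a near speed slot along x, centred on y = +-26 mm, where the stem stops at x = +-24 mm.
- park (a point): Stem position at the end of the park slot: gate frame x = -24 mm, y = 0, on the gate's top face. The park slot is on the near side only; the lever starts in it. Opposite it the gate is solid, so that pushing the lever far out of park stops it in the cross channel. The stem has 3 mm of play to each side in slots and channel (5 mm at the knob).
- pivot (a point): Pivot of the lever, hidden in the box, 20 mm above the bench at the gearbox origin. Both tilt joints lie here. They are stiff: the lever stays where it is left and takes about 2 to 3 N at the knob to move.
- knob (a point): Centre of the lever's black knob, 32 x 32 mm across, 50 mm tall along the lever, with flat near, far, left and right faces, on a 12 mm steel stem. 230 mm up the lever from the pivot: 250 mm above the bench when upright. With the lever home in a speed slot it is about 40 mm far or near and 45 mm left or right of the gearbox origin and 8 mm lower.
- fore_aft (a joint): Lever tilt along the gearbox x axis, rad: 0 upright (cross channel), + leaning far, - leaning near. Stops: about +0.18 home in a far slot, -0.18 home in a near slot or park. In the cross channel it can only be within about +-0.023. Starts between -0.175 and -0.13.
- sideways (a joint): Lever tilt along the gearbox y axis, rad: 0 middle (park lane), + leaning left, - leaning right. In the left slots 0.17 to 0.22, in the right slots -0.22 to -0.17.
- plate3: Aluminium index plate with three dark studs in a diagonal row, 58 (x) x 50 (y) x 3 mm; studs 13 mm wide, 4 mm high. Origin: centre of its underside. Plates with one, two, three and four studs lie on the gearbox top at x = +-36, y = +-92 mm of its frame, each just left or right of the speed slot it marks (far left, far right, near left, near right); which is where changes.
- face_near: The knob's near face (towards gearbox -x), a 26 x 50 mm flat; origin 4 mm inside its surface.
- face_far: The knob's far face (towards gearbox +x), a 26 x 50 mm flat; origin 4 mm inside its surface.
- face_left: The knob's left face (towards gearbox +y), a 26 x 50 mm flat; origin 4 mm inside its surface.
- face_right: The knob's right face (towards gearbox -y), a 26 x 50 mm flat; origin 4 mm inside its surface.
- small_tile: Loose blue glazed tile 60 x 60 x 12 mm lying on the right part of the gearbox top. Origin: centre of its underside. To be left alone.
- hammer: Loose hammer lying on the bench to the left of the grinder, handle towards the robot. To be left alone.
- tub: Loose white open plastic tub, 90 mm wide and 90 mm tall, on the bench to the right of the grinder. Origin: centre of its underside. To be left alone.

How it is judged:
By the outcome, as a careful person would: the job done as asked, in the order asked, and still so for the second after the job is handed in, with the robot touching nothing.
It also fails if it takes over 51 s, if anything falls off the work surface, if the arm or the gripper's body presses on something with over 40 N, if the wrist force passes 120 N, or if a joint passes its speed limit or range.

## Robot

A 6-joint arm with a two-finger parallel gripper is mounted at the origin on the work surface. World frame = base frame: x ahead of the robot, y to its left, z up, the work surface at z = 0. Lengths are in m, angles in rad, forces in N, time in s.
With the tool pointing down it reaches from about 0.25 to 0.775 m from the base axis. Payload 4 kg.
Tool frame: the origin (TCP) lies at the centre of the arm's flange, where the gripper is bolted on; the fingertips stand 173 mm ahead of it and the grasp point (between the pads) lies 155 mm ahead of it (tip_extent is the distance from the TCP to the fingertips, in m); z points along the fingers, y is the line along which they close (so a half turn about z gives the same grasp; the last joint's range is limited). The gripper opens to 85 mm and grips with 20 to 120 N. Pads are 22 mm wide; open, the fingers measure 114 mm over their backs; the gripper's body (76 mm by 85 mm) begins 54 mm behind the grasp point. The pads swing forward as they close: fully open they stand 13 mm farther back than shut.
Start: joints at [-1.217, 0.087, 1.371, -0, 1.684, -0.103], TCP at [0.243, -0.494, 0.405] pointing down, gripper open.
Joint ranges: [-3.1, 3.1], [-0.76, 2.03], [0.27, 2.55], [-1.08, 4.22], [0.17, 2.65], [-2.57, 2.57]. Speed limits (rad/s): [2.79, 2.79, 3.14, 3.14, 3.14, 3.14].

## Interface

Orientations are given as a unit quaternion [w, x, y, z].
In Python, from rig import * gives the robot as it stands.
- The arm moves only by the shell command python3 -m jog 'ROWS' [FORCE]. ROWS is JSON, a list of rows, each a list of 7 numbers: the gripper's target within -1 to 1 (fully open at 1, half-way at 0, shut at -1), then the shift along the world's x, y, z in m, then the turn, a rotation vector about the world's x, y, z in rad. In form: [[fingers, dx, dy, dz, ax, ay, az], ...]. A call has exactly 5 rows; each row is the pose to reach, as a shift and turn from the pose commanded when the call began; what a row does not reach only later rows make up. A row lasts 1/12 s, in which the tool goes at most 41.7 mm and 7.16 degrees, less where a joint would pass 70% of its speed; a pose out of reach is approached as far as the arm can. A call with a gripper value outside its range is refused whole. The fingers move at their own pace and stop on an object; FORCE is the grip in N (left out, the last holds). Time passes only in rows, so rows that repeat a pose let the fingers close, or fill a call up. It gives the time, the measured TCP pose, the force, the opening and the grip force at its end, in the units of the state.
- sense(): the state, without advancing time (a new reading comes with each control period).
- camera(name): name is "scene" or "top"; returns a dict with "pixels" (384x512x3 uint8, red, green, blue), "camera_matrix" (3x3 intrinsics, pixels), "extrinsics" (4x4, takes a point from camera to world coordinates). Camera axes: x right, y down, z forward; pixel columns grow to the right and rows downward; lengths in m; the calibration is good to about 2 mm. A picture is of the moment at which its call begins. There is no depth.
- finish_job(): hands the job in; it is judged then, once.
The state is a dict: "t": time; "q": joint angles; "qd": joint speeds; "tau": joint torques, N m; "eef_pos": TCP position; "tcp_rot": TCP orientation; "contact_force": force on the tool from outside, world axes, zero at the start; "torque": the same for the moment, N m; "width": finger opening in m; "grasp_force": force on a finger pad.
Only numpy, scipy, OpenCV 4.12 (cv2) and the standard library are available. Lean on these libraries where they do the work, as an engineer would, in place of code of your own. Each camera call takes 0.05 s, during which the arm holds its last target. There are 200 camera calls.

## Working session

There is one attempt and no reset: what is moved stays moved. The work goes in short steps, Python scripts to look and compute and a shell command to move; the robot and the scene stay as the last step left them, time stands still between calls to the robot, and variables do not carry over. Pictures are saved under pics/ and viewed, at most 10 in all, crops included, and the job is handed in when it is done.

```bash
ls; mkdir -p pics
python3 - <<'E'
from rig import *
import cv2,numpy as np
for n in("scene","top"):
    c=camera(n); cv2.imwrite(f"pics/{n}0.png",cv2.resize(c["pixels"][:,:,::-1],(800,600),interpolation=cv2.INTER_CUBIC))
    np.savez(f"{n}0.npz",**c)
    print(n,c["camera_matrix"].round(1).tolist(),c["extrinsics"].round(3).tolist())
s=sense();print(s["t"],s["eef_pos"],s["tcp_rot"],s["width"])
E
```

```text
pics
scene [[354.5, 0.0, 254.2], [0.0, 354.5, 190.9], [0.0, 0.0, 1.0]] [[0.34, 0.849, -0.405, 1.021], [0.94, -0.306, 0.148, -0.164], [0.002, -0.431, -0.902, 1.167], [0.0, 0.0, 0.0, 1.0]]
top [[480.2, 0.0, 255.2], [0.0, 480.2, 190.7], [0.0, 0.0, 1.0]] [[0.027, -0.999, 0.047, 0.472], [-1.0, -0.027, -0.01, 0.035], [0.011, -0.047, -0.999, 1.491], [0.0, 0.0, 0.0, 1.0]]
0.1 [ 0.24254462 -0.49353199  0.40363663] [-9.93565959e-04  9.74033291e-01  2.26402624e-01 -1.12524256e-04] 0.08568044236675477
```

View pics/scene0.png

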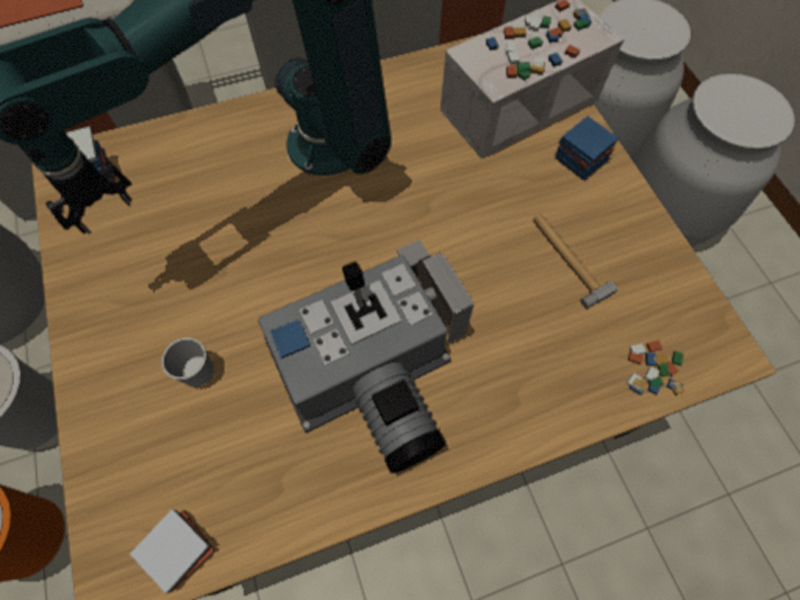

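View pics/top0.png

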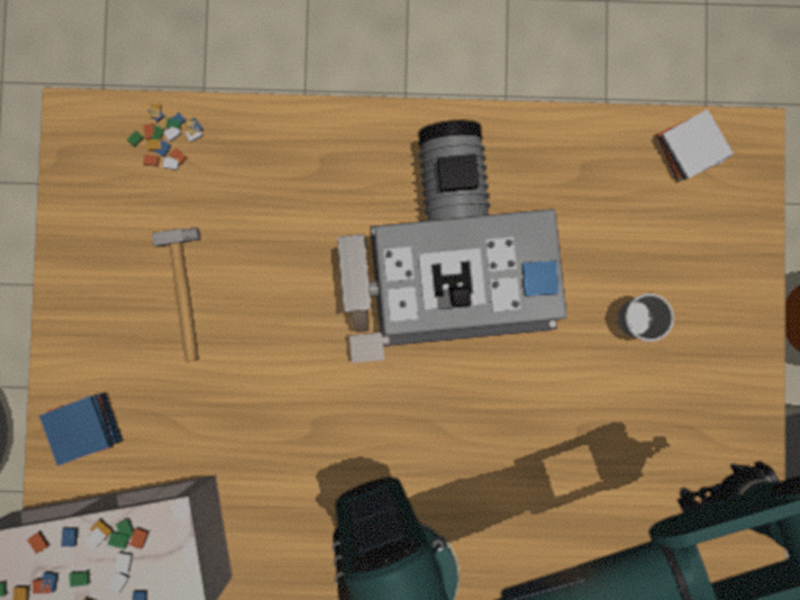

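Seen so far: in the top view (800x600) the gate is near (453,278) and the knob near (459,296). The plates are at (398,263), (403,303), (501,254) and (505,294). I'll crop to count the studs and mask the bright plates.

```bash
cat > h.py <<'E'
import numpy as np,cv2
def ray(c,uv,z):
    K=c["camera_matrix"];E=c["extrinsics"]
    d=E[:3,:3]@np.linalg.inv(K)@np.array([uv[0],uv[1],1.]);o=E[:3,3]
    return (o+d*(z-o[2])/d[2])
E
python3 - <<'E'
from h import *
out=[]
for n,(x0,y0,w,h) in {"top":(230,130,135,95),"scene":(165,150,140,100)}.items():
    c=dict(np.load(n+"0.npz"));p=c["pixels"]
    out.append(cv2.resize(p[y0:y0+h,x0:x0+w,::-1],(400,290),interpolation=cv2.INTER_CUBIC))
    v=p.astype(int);m=((v.min(2)>150)).astype(np.uint8)
    m[:y0]=0;m[y0+h:]=0;m[:,:x0]=0;m[:,x0+w:]=0
    cs,_=cv2.findContours(m,cv2.RETR_EXTERNAL,cv2.CHAIN_APPROX_NONE)
    for k in cs:
        if cv2.contourArea(k)<60: continue
        r=cv2.minAreaRect(k); z=.158 if r[1][0]*r[1][1]>600 else .153
        q=np.array([ray(c,b,z)[:2] for b in cv2.boxPoints(r)])
        print(n,np.round(r[0],1),np.round(r[1],1),round(cv2.contourArea(k)),"world",q.mean(0).round(4),"edges",[np.round(q[(i+1)%4]-q[i],4).tolist() for i in(0,1)])
cv2.imwrite("pics/crop.png",np.hstack(out))
E
```

```text
top [257.2 194.1] [21.3 18.3] 339 world [0.5266 0.016 ] edges [[0.0056, -0.0507], [-0.059, -0.0064]]
top [323.3 187.8] [21.3 17.8] 267 world [ 0.5491 -0.1682] edges [[0.0069, -0.0494], [-0.0591, -0.0077]]
top [232.5 182.5] [ 5. 29.] 72 world [0.557  0.0857] edges [[0.081, 0.0024], [0.0004, -0.014]]
top [289.3 178.1] [36.1 39.6] 660 world [ 0.5735 -0.0723] edges [[0.0127, -0.11], [-0.1003, -0.0109]]
top [254.8 168.4] [20.9 17.7] 275 world [0.5982 0.0244] edges [[0.0063, -0.0492], [-0.0582, -0.0073]]
top [320.3 162.2] [20.9 18.1] 219 world [ 0.6206 -0.1584] edges [[0.0057, -0.0506], [-0.0585, -0.006]]
```

View pics/crop.png

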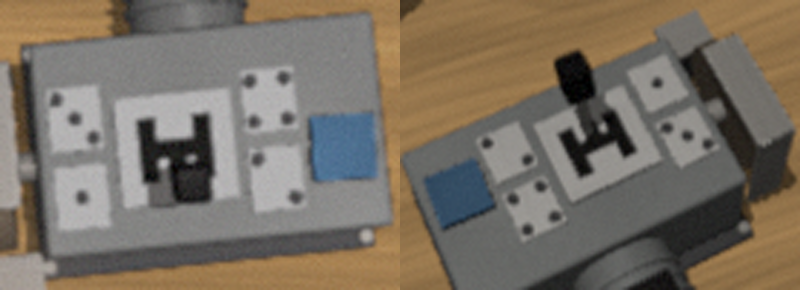

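The crop shows the three-stud plate is the far-left one, at crop pixel (75,120). The plate centres fit the ±36/±92 mm layout. That puts the gearbox origin at (0.5735, -0.072) with yaw about +0.12 rad, and the lever in park near world (0.539, -0.076). Next I'll shut the fingers and go to the near side of the knob, with the tips at z≈0.24.

```bash
python3 -m jog '[[-1,0.015,0.03,0.002,0,0,-0.1],[-1,0.03,0.06,0.005,0,0,-0.2],[-1,0.045,0.09,0.008,0,0,-0.3],[-1,0.06,0.12,0.01,0,0,-0.337],[-1,0.075,0.15,0.01,0,0,-0.337]]'
python3 -m jog '[[-1,0.015,0.03,0,0,0,0],[-1,0.03,0.06,0,0,0,0],[-1,0.045,0.09,0,0,0,0],[-1,0.06,0.12,0,0,0,0],[-1,0.075,0.14,0,0,0,0]]'
python3 -m jog '[[-1,0.015,0.025,0,0,0,0],[-1,0.03,0.05,0,0,0,0],[-1,0.045,0.075,0,0,0,0],[-1,0.06,0.1,0,0,0,0],[-1,0.075,0.12,0,0,0,0]]'
python3 - <<'E'
from rig import *
import cv2,numpy as np
from h import *
for n in("scene","top"):
    c=camera(n); np.savez(n+"1.npz",**c)
a=dict(np.load("scene1.npz"))["pixels"][130:260,140:320];b=dict(np.load("top1.npz"))["pixels"][130:260,200:380]
cv2.imwrite("pics/near1.png",cv2.resize(np.hstack([b,a])[:,:,::-1],(800,290),interpolation=cv2.INTER_CUBIC))
s=sense();print({k:s[k] for k in("t","eef_pos","tcp_rot","width","contact_force")},s.get("tip_extent"))
E
```

```text
t: 0.52
eef_pos: [0.3179, -0.3422, 0.4147]
tcp_rot: [-0.0, 0.998, 0.059, 0.0]
contact_force: [-0.0, 0.2, 0.1]
width: 0.0257
grasp_force: 0.0
t: 0.93
eef_pos: [0.3928, -0.2011, 0.4145]
tcp_rot: [-0.0, 0.998, 0.061, -0.0]
contact_force: [-0.3, -0.8, 0.2]
width: 0.0001
grasp_force: 0.0
t: 1.35
eef_pos: [0.468, -0.0817, 0.4143]
tcp_rot: [-0.0, 0.998, 0.06, -0.0]
contact_force: [0.8, -0.7, 0.5]
width: 0.0001
grasp_force: 0.0
{'t': 1.45, 'eef_pos': array([ 0.46874039, -0.08110694,  0.41391456]), 'tcp_rot': array([-7.93979731e-04,  9.98055555e-01,  6.23246574e-02, -3.40393019e-04]), 'width': -0.0002917372149384198, 'contact_force': array([-0.28600108, -0.05387703, -0.41443606])} None
```

View pics/near1.png

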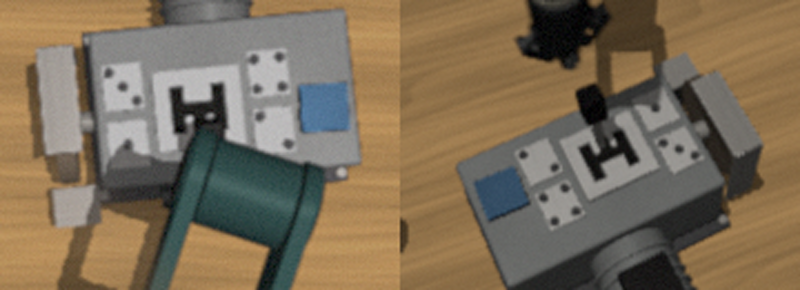

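Tool is near the knob's near side (tool at x_g≈-105, y_g≈+3 mm), clear of everything. Now I'll push far, watching the force.

```bash
python3 -m jog '[[-1,0.01,-0.002,0,0,0,0],[-1,0.02,-0.001,0,0,0,0],[-1,0.03,0,0,0,0,0],[-1,0.04,0.001,0,0,0,0],[-1,0.045,0.002,0,0,0,0]]'
python3 -m jog '[[-1,0.004,0.0005,0,0,0,0],[-1,0.008,0.001,0,0,0,0],[-1,0.012,0.0015,0,0,0,0],[-1,0.016,0.002,0,0,0,0],[-1,0.02,0.0025,0,0,0,0]]'
python3 -m jog '[[-1,0.002,0.0002,0,0,0,0],[-1,0.004,0.0005,0,0,0,0],[-1,0.006,0.0007,0,0,0,0],[-1,0.008,0.001,0,0,0,0],[-1,0.01,0.0012,0,0,0,0]]'
```

```text
t: 1.87
eef_pos: [0.5136, -0.0824, 0.4145]
tcp_rot: [0.0, 0.998, 0.059, -0.001]
contact_force: [-2.2, 0.1, 1.6]
width: 0.0001
grasp_force: 1.2
t: 2.28
eef_pos: [0.5328, -0.0791, 0.4149]
tcp_rot: [0.0, 0.998, 0.06, 0.0]
contact_force: [-2.7, -0.3, 1.8]
width: 0.0001
grasp_force: 1.0
t: 2.7
eef_pos: [0.5427, -0.0778, 0.4148]
tcp_rot: [0.0, 0.998, 0.06, 0.0]
contact_force: [-0.8, -0.3, 2.1]
width: 0.0002
grasp_force: 1.0
```

```bash
python3 -m jog '[[-1,0.001,0.0001,0,0,0,0],[-1,0.002,0.0002,0,0,0,0],[-1,0.003,0.0004,0,0,0,0],[-1,0.004,0.0005,0,0,0,0],[-1,0.004,0.0005,0,0,0,0]]'
python3 -m jog '[[-1,0.001,0.0001,0,0,0,0],[-1,0.002,0.0002,0,0,0,0],[-1,0.002,0.0002,0,0,0,0],[-1,0.003,0.0004,0,0,0,0],[-1,0.003,0.0004,0,0,0,0]]'
python3 - <<'E'
from rig import *
import cv2,numpy as np
for n in("scene","top"):
    c=camera(n); np.savez(n+"2.npz",**c)
a=dict(np.load("scene2.npz"))["pixels"][130:260,160:300]
cv2.imwrite("pics/ch2.png",cv2.resize(a[:,:,::-1],(640,594),interpolation=cv2.INTER_CUBIC))
E
```

```text
t: 3.12
eef_pos: [0.5467, -0.0774, 0.4146]
tcp_rot: [-0.0, 0.998, 0.06, 0.0]
contact_force: [-1.8, -0.4, 0.6]
width: 0.0002
grasp_force: 0.5
t: 3.53
eef_pos: [0.5497, -0.077, 0.4148]
tcp_rot: [0.0, 0.998, 0.06, 0.0]
contact_force: [-1.7, -0.4, 1.1]
width: -0.0001
grasp_force: 0.8
```

View pics/ch2.png

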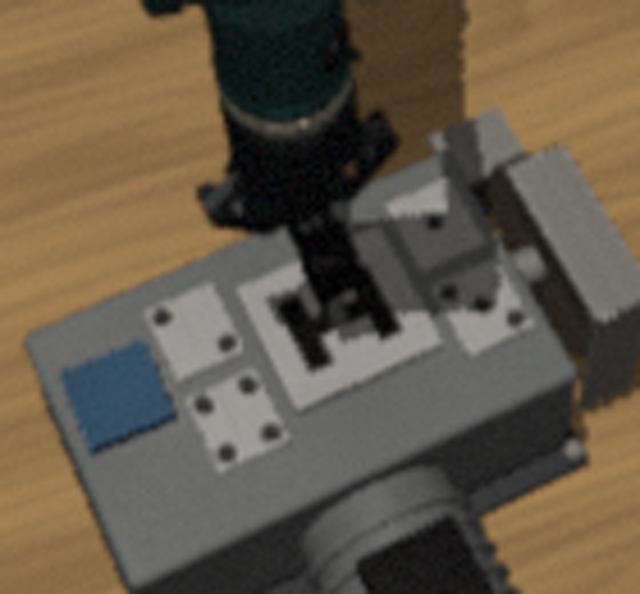

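The picture shows the knob in front of the fingers, with the stem around pixel (345,310) at the cross channel. The force is still only friction, so I'll creep on to the solid wall.

```bash
python3 -m jog '[[-1,0.001,0.0001,0,0,0,0],[-1,0.002,0.0002,0,0,0,0],[-1,0.002,0.0002,0,0,0,0],[-1,0.003,0.0004,0,0,0,0],[-1,0.003,0.0004,0,0,0,0]]'
python3 -m jog '[[-1,0.001,0.0001,0,0,0,0],[-1,0.001,0.0001,0,0,0,0],[-1,0.002,0.0002,0,0,0,0],[-1,0.002,0.0002,0,0,0,0],[-1,0.002,0.0002,0,0,0,0]]'
```

```text
t: 4.05
eef_pos: [0.5523, -0.0767, 0.4148]
tcp_rot: [0.0, 0.998, 0.06, -0.001]
contact_force: [-4.5, -0.8, 3.2]
width: -0.0003
grasp_force: 2.5
t: 4.47
eef_pos: [0.5533, -0.0767, 0.4149]
tcp_rot: [0.0, 0.998, 0.06, -0.003]
contact_force: [-9.2, -1.5, 5.0]
width: -0.0002
grasp_force: 4.9
```

The wall is reached at 9 N, so the lever is in the cross channel, slightly biased far. I'll back off, then turn the tool a quarter so the pad sides push left.

```bash
python3 -m jog '[[-1,-0.01,-0.001,0,0,0,0],[-1,-0.02,-0.002,0,0,0,0],[-1,-0.03,-0.004,0,0,0,0],[-1,-0.04,-0.005,0,0,0,0],[-1,-0.045,-0.006,0,0,0,0]]'
python3 - <<'E'
from rig import *
s=sense();print(s["q"].round(3),s["eef_pos"])
E
```

```text
t: 4.88
eef_pos: [0.5082, -0.0825, 0.4149]
tcp_rot: [0.0, 0.998, 0.06, 0.0]
contact_force: [-0.7, -0.0, 1.1]
width: -0.0
grasp_force: 0.0
[-0.271  0.007  1.434  0.     1.7    1.18 ] [ 0.50823128 -0.08246573  0.41491676]
```

```bash
python3 -m jog '[[-1,0.0006,-0.005,0,0,0,0.12],[-1,0.0012,-0.01,0,0,0,0.24],[-1,0.002,-0.015,0,0,0,0.36],[-1,0.0025,-0.02,0,0,0,0.48],[-1,0.003,-0.025,0,0,0,0.6]]'
python3 -m jog '[[-1,0.001,-0.007,0,0,0,0.12],[-1,0.002,-0.014,0,0,0,0.24],[-1,0.0025,-0.021,0,0,0,0.36],[-1,0.0035,-0.028,0,0,0,0.48],[-1,0.004,-0.035,0,0,0,0.6]]'
python3 -m jog '[[-1,0.014,0.0015,0,0,0,0.12],[-1,0.028,0.003,0,0,0,0.24],[-1,0.042,0.005,0,0,0,0.36],[-1,0.056,0.007,0,0,0,0.37],[-1,0.068,0.008,0,0,0,0.37]]'
```

```text
t: 5.3
eef_pos: [0.5122, -0.1077, 0.4149]
tcp_rot: [0.0, 0.935, 0.355, 0.0]
contact_force: [-0.8, -0.8, -0.4]
width: -0.0003
grasp_force: 0.0
t: 5.72
eef_pos: [0.5163, -0.1428, 0.4148]
tcp_rot: [0.0, 0.788, 0.615, 0.0]
contact_force: [-0.1, 0.7, -0.8]
width: 0.0001
grasp_force: 0.0
t: 6.13
eef_pos: [0.585, -0.1343, 0.4148]
tcp_rot: [0.0, 0.664, 0.748, 0.0]
contact_force: [-1.0, -0.4, 0.2]
width: -0.0002
grasp_force: 0.0
```

```bash
python3 -m jog '[[-1,-0.001,0.007,0,0,0,0],[-1,-0.002,0.014,0,0,0,0],[-1,-0.0025,0.021,0,0,0,0],[-1,-0.0033,0.027,0,0,0,0],[-1,-0.0038,0.032,0,0,0,0]]'
python3 -m jog '[[-1,-0.0005,0.004,0,0,0,0],[-1,-0.001,0.008,0,0,0,0],[-1,-0.0014,0.012,0,0,0,0],[-1,-0.0019,0.016,0,0,0,0],[-1,-0.0024,0.02,0,0,0,0]]'
python3 -m jog '[[-1,-0.0004,0.003,0,0,0,0],[-1,-0.0007,0.006,0,0,0,0],[-1,-0.001,0.009,0,0,0,0],[-1,-0.0014,0.012,0,0,0,0],[-1,-0.0018,0.015,0,0,0,0]]'
```

```text
t: 6.55
eef_pos: [0.5801, -0.1014, 0.4152]
tcp_rot: [0.0, 0.664, 0.748, 0.0]
contact_force: [-0.0, 0.0, 0.5]
width: 0.0002
grasp_force: 0.0
t: 6.97
eef_pos: [0.5782, -0.0826, 0.4155]
tcp_rot: [0.001, 0.664, 0.748, -0.0]
contact_force: [-1.0, -3.7, 2.3]
width: 0.0001
grasp_force: 1.8
t: 7.38
eef_pos: [0.5766, -0.067, 0.4147]
tcp_rot: [-0.0, 0.664, 0.748, 0.0]
contact_force: [-0.5, -2.2, 0.7]
width: -0.0001
grasp_force: 1.1
```

```bash
python3 -m jog '[[-1,-0.0002,0.002,0,0,0,0],[-1,-0.0005,0.004,0,0,0,0],[-1,-0.0007,0.006,0,0,0,0],[-1,-0.001,0.008,0,0,0,0],[-1,-0.0011,0.009,0,0,0,0]]'
python3 -m jog '[[-1,-0.0001,0.001,0,0,0,0],[-1,-0.0002,0.002,0,0,0,0],[-1,-0.0004,0.003,0,0,0,0],[-1,-0.0004,0.0035,0,0,0,0],[-1,-0.0004,0.0035,0,0,0,0]]'
python3 - <<'E'
from rig import *
import cv2,numpy as np
c=camera("scene")
cv2.imwrite("pics/ch3.png",cv2.resize(c["pixels"][130:260,160:300,::-1],(640,594),interpolation=cv2.INTER_CUBIC))
E
```

```text
t: 7.8
eef_pos: [0.5756, -0.058, 0.4141]
tcp_rot: [-0.0, 0.664, 0.748, 0.0]
contact_force: [0.9, -0.8, -0.5]
width: 0.0001
grasp_force: 0.9
t: 8.22
eef_pos: [0.575, -0.0549, 0.4145]
tcp_rot: [-0.0, 0.664, 0.748, -0.0]
contact_force: [0.5, -1.7, -1.4]
width: -0.0002
grasp_force: 0.8
```

View pics/ch3.png

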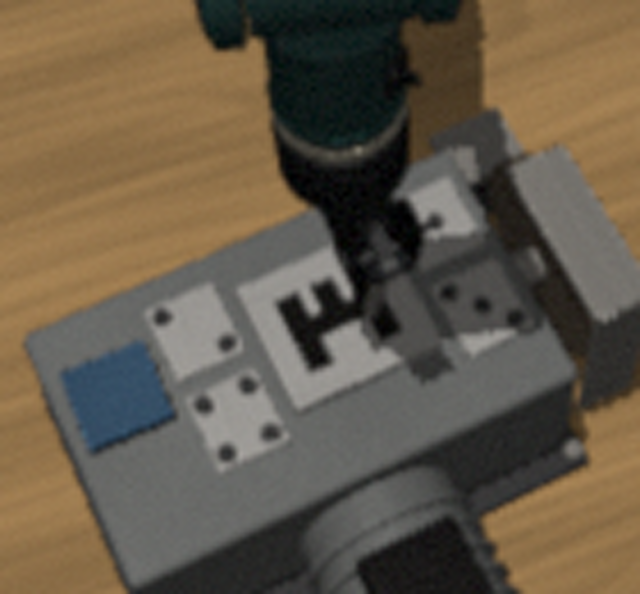

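The lever is at the left end of the cross channel, with the far-left slot open in front of it at (385,320). I'll creep a little further towards the end stop.

```bash
python3 -m jog '[[-1,-0.0001,0.001,0,0,0,0],[-1,-0.0002,0.002,0,0,0,0],[-1,-0.0003,0.0025,0,0,0,0],[-1,-0.0003,0.0025,0,0,0,0],[-1,-0.0003,0.0025,0,0,0,0]]'
```

```text
t: 8.68
eef_pos: [0.5747, -0.0524, 0.4147]
tcp_rot: [-0.0, 0.664, 0.748, -0.0]
contact_force: [1.0, -1.8, -0.6]
width: 0.0003
grasp_force: 0.7
```

```bash
python3 -m jog '[[-1,0.001,-0.008,0,0,0,0],[-1,0.002,-0.016,0,0,0,0],[-1,0.003,-0.024,0,0,0,0],[-1,0.004,-0.032,0,0,0,0],[-1,0.005,-0.04,0,0,0,0]]'
python3 -m jog '[[-1,-0.014,-0.002,0,0,0,0],[-1,-0.028,-0.0035,0,0,0,-0.12],[-1,-0.042,-0.005,0,0,0,-0.24],[-1,-0.056,-0.007,0,0,0,-0.36],[-1,-0.066,-0.008,0,0,0,-0.48]]'
python3 -m jog '[[-1,-0.001,0.01,0,0,0,-0.12],[-1,-0.002,0.02,0,0,0,-0.24],[-1,-0.004,0.035,0,0,0,-0.36],[-1,-0.006,0.05,0,0,0,-0.48],[-1,-0.0075,0.063,0,0,0,-0.6]]'
python3 -m jog '[[-1,0,0,0,0,0,-0.12],[-1,0,0,0,0,0,-0.24],[-1,0,0,0,0,0,-0.36],[-1,0,0,0,0,0,-0.48],[-1,0,0,0,0,0,-0.49]]'
```

```text
t: 9.1
eef_pos: [0.5799, -0.0935, 0.4148]
tcp_rot: [0.0, 0.664, 0.748, 0.0]
contact_force: [-0.3, 0.3, 0.1]
width: 0.0001
grasp_force: 0.0
t: 9.52
eef_pos: [0.5129, -0.1012, 0.4149]
tcp_rot: [0.0, 0.824, 0.566, -0.0]
contact_force: [1.3, 0.1, 0.3]
width: 0.0001
grasp_force: 0.0
t: 9.93
eef_pos: [0.5062, -0.0374, 0.4149]
tcp_rot: [-0.0, 0.955, 0.297, 0.0]
contact_force: [0.1, 0.2, -0.3]
width: -0.0001
grasp_force: 0.0
t: 10.35
eef_pos: [0.5064, -0.0379, 0.4148]
tcp_rot: [0.0, 0.998, 0.058, 0.0]
contact_force: [0.2, 0.2, -0.9]
width: -0.0
grasp_force: 0.0
```

```bash
python3 -m jog '[[-1,0.007,0.001,0,0,0,0],[-1,0.014,0.002,0,0,0,0],[-1,0.021,0.0025,0,0,0,0],[-1,0.027,0.003,0,0,0,0],[-1,0.032,0.004,0,0,0,0]]'
python3 -m jog '[[-1,0.004,0.0005,0,0,0,0],[-1,0.008,0.001,0,0,0,0],[-1,0.012,0.0014,0,0,0,0],[-1,0.016,0.002,0,0,0,0],[-1,0.02,0.0024,0,0,0,0]]'
python3 -m jog '[[-1,0.003,0.0004,0,0,0,0],[-1,0.006,0.0007,0,0,0,0],[-1,0.009,0.001,0,0,0,0],[-1,0.012,0.0014,0,0,0,0],[-1,0.015,0.0018,0,0,0,0]]'
```

```text
t: 10.77
eef_pos: [0.5393, -0.0334, 0.4145]
tcp_rot: [0.0, 0.998, 0.06, -0.0]
contact_force: [-0.6, -0.7, 0.8]
width: -0.0002
grasp_force: 0.0
t: 11.18
eef_pos: [0.5584, -0.0309, 0.4148]
tcp_rot: [0.0, 0.998, 0.06, -0.0]
contact_force: [-2.4, 0.8, 0.6]
width: 0.0001
grasp_force: 1.0
t: 11.6
eef_pos: [0.5735, -0.0292, 0.4144]
tcp_rot: [0.0, 0.998, 0.06, -0.0]
contact_force: [-3.1, -0.9, -0.8]
width: 0.0001
grasp_force: 0.9
```

```bash
python3 -m jog '[[-1,0.002,0.0002,0,0,0,0],[-1,0.004,0.0005,0,0,0,0],[-1,0.006,0.0007,0,0,0,0],[-1,0.008,0.001,0,0,0,0],[-1,0.008,0.001,0,0,0,0]]'
python3 -m jog '[[-1,0.001,0.0001,0,0,0,0],[-1,0.002,0.0002,0,0,0,0],[-1,0.003,0.0004,0,0,0,0],[-1,0.004,0.0005,0,0,0,0],[-1,0.004,0.0005,0,0,0,0]]'
```

```text
t: 12.02
eef_pos: [0.5811, -0.0283, 0.4144]
tcp_rot: [0.0, 0.998, 0.06, -0.001]
contact_force: [-3.6, -0.9, -1.4]
width: -0.0001
grasp_force: 2.0
t: 12.43
eef_pos: [0.5833, -0.0281, 0.4143]
tcp_rot: [0.0, 0.998, 0.059, -0.005]
contact_force: [-13.0, -1.8, 1.7]
width: 0.0
grasp_force: 6.5
```

The stop is felt at x_g≈15 mm with 13 N, which matches the predicted home position. Now I'll back away and look.

```bash
python3 -m jog '[[-1,-0.01,-0.001,0,0,0,0],[-1,-0.025,-0.003,0,0,0,0],[-1,-0.045,-0.005,0,0,0,0],[-1,-0.07,-0.008,0,0,0,0],[-1,-0.1,-0.012,0,0,0,0]]'
python3 -m jog '[[-1,-0.02,-0.01,0.01,0,0,0],[-1,-0.04,-0.03,0.02,0,0,0],[-1,-0.06,-0.05,0.03,0,0,0],[-1,-0.08,-0.08,0.03,0,0,0],[-1,-0.1,-0.1,0.03,0,0,0]]'
python3 - <<'E'
from rig import *
import cv2,numpy as np
A=camera("scene")["pixels"][130:260,160:300,::-1];B=camera("top")["pixels"][110:240,220:360,::-1]
cv2.imwrite("pics/end.png",cv2.resize(np.hstack([A,B]),(800,371),interpolation=cv2.INTER_CUBIC))
E
```

```text
t: 12.85
eef_pos: [0.4854, -0.0397, 0.4152]
tcp_rot: [0.0, 0.998, 0.06, 0.002]
contact_force: [-0.2, 0.3, 0.8]
width: 0.0
grasp_force: 0.0
t: 13.27
eef_pos: [0.3846, -0.1409, 0.4468]
tcp_rot: [0.002, 0.998, 0.06, 0.003]
contact_force: [-0.3, -0.5, 0.8]
width: 0.0004
grasp_force: 0.0
```

View pics/end.png

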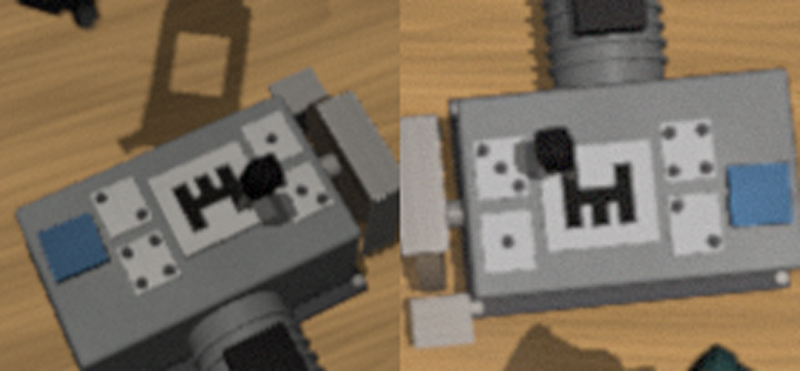

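The knob now leans far-left beside the three-stud plate (knob at (553,150) in the right half). The other slots are empty, the tile is where it was, and the robot is clear.

```bash
python3 -c "
from rig import *
print(finish_job())"
```

```text
the job is handed in; nothing more can be done
None
```

The lever is home in the far-left slot beside the three-stud plate; it was pushed only, without entering another speed slot, and I handed the job in at about 13 s with the robot touching nothing.

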